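# Close the mould press

## Robot

A 6-joint arm with a two-finger parallel gripper is mounted at the origin on the work surface. World frame = base frame: x ahead of the robot, y to its left, z up, the work surface at z = 0. Lengths are in mm, angles in rad, forces in N, time in s.
With the tool pointing down it reaches from about 275 to 1000 mm from the base axis. Payload 8.4 kg.
Tool frame: the origin (TCP) lies at the very end of the fingers, on their centre line; the grasp point (between the pads) lies 19 mm behind it; z points along the fingers, x is the direction in which the jaws open and shut, and the axes are right-handed (so a half turn about z gives the same grasp; the last joint's range is limited). The gripper opens to 85 mm and grips with 20 to 120 N. Pads are 22 mm wide; open, the fingers measure 114 mm over their backs; the gripper's body (76 mm by 85 mm) begins 54 mm behind the grasp point. The pads swing forward as they close: fully open they stand 13 mm farther back than shut.
Start: joints at [-0.002, 0.353, 1.633, -0, 1.155, -0.002], TCP at [625.002, -0, 231.281] pointing down, gripper open.
Joint ranges: [-2.63, 2.63], [-0.92, 2.1], [0.06, 2.66], [-1.3, 4.44], [0, 2.69], [-3.02, 3.02]. Speed limits (rad/s): [2.22, 2.22, 2.79, 3.14, 3.14, 3.14].

## Interface

Orientations are given as [roll, pitch, yaw] about the fixed x, y, z axes, in that order (R = Rz(yaw) Ry(pitch) Rx(roll)).
In Python, from rig import r gives the robot as it stands. The module is installed in compiled form; this text tells all that it offers.
- The arm moves only by the tool apply_moves, never from a script. Its argument "targets" is a list that holds one entry, the list of rows, each a list of 7 numbers: the gripper's target within -1 to 1 (fully open at 1, half-way at 0, shut at -1), then the shift along the tool's x, y, z in cm, then the turn, a rotation vector about the tool's x, y, z in degrees. A call has 1 to 8 rows; each row is the pose to reach, as a shift and turn from the pose measured when the call began, along the tool's axes at that moment; what a row does not reach only later rows make up. A row lasts 1/10 s, in which the tool goes at most 50 mm and 8.59 degrees, less where a joint would pass 70% of its speed; a pose out of reach is approached as far as the arm can. A call with a gripper value outside its range is refused whole. The fingers move at their own pace and stop on an object; "newtons" is the grip in N (left out, the last holds). Time passes only in rows, so rows that repeat a pose let the fingers close. It gives the time, the measured TCP pose, the force and the opening at its end, in the units of the state.
- r.sense(): the state, without advancing time (a new reading comes with each control period).
- r.grab_frame(name): name is "scene" or "side" or "wrist"; returns a dict with "pixels" (480x640x3 uint8, red, green, blue), "fov_y" (degrees; the focal length in pixels is half the picture's height over the tangent of half this angle, whatever the lens; pixels are square), "cx", "cy" (the principal point, pixels), "D" ([k1, k2, p1, p2, k3] as OpenCV has them; the pictures are not rectified), "R" (3x3) and "t" (3): a world point X has camera coordinates R X + t; the wrist camera has in their place "mount" (4x4, takes a point from camera to tool coordinates, whose origin is the TCP and whose axes are the tool frame's). Camera axes: x right, y down, z forward; pixel columns grow to the right and rows downward; lengths in mm; the calibration is good to about 2 mm. A picture is of the moment at which its call begins: read the wrist's pose just before it. There is no depth.
- r.sign_off(): hands the job in, once; it reports no verdict.
The state is a dict: "clock": time; "qpos": joint angles; "qvel": joint speeds; "joint_efforts": joint torques, N m; "eef_pos": TCP position; "tcp_rot": TCP orientation; "contact_force": force on the tool from outside, world axes, zero at the start; "wrist_torque": the same for the moment, N m; "opening": opening from 0.0 (shut) to 1.0 (fully open).
Only numpy, scipy, OpenCV 4.12 (cv2) and the standard library are available. Lean on these libraries where they do the work, as an engineer would, in place of code of your own. Each camera call takes 0.05 s, during which the arm holds its last target. There are 200 camera calls.

## Task

The little bench press holds a two-part plaster casting mould that needs clamping shut. Draw the press's sliding safety catch all the way out from under the raised lever, then push the lever fully down so that the round plate rests on the mould, and leave it there with the catch still drawn.

Things in the scene. Friction and masses are not known exactly. Their poses are not given: they have to be found in the camera images.
- catch (a joint): Sliding safety catch of the press, m. 0 = pushed in: its steel block stands under the lever and stops it; 0.040 = drawn fully out. Starts within 4 mm of 0, slides sideways away from the lever with about 2 N of friction, stays where it is left. The lever is free beyond 0.022.
- catch_tab (a point): Grip point of the catch's upright steel tab: a plate 12 mm thick (y) by 30 mm wide (x), 58 mm tall; its top is 25 mm above this point, the rail under it 34 mm below. Axes stay level: y is the way the catch is drawn out, away from the lever; x points to the press column. Starts 110 mm to the +y side of the lever. The round black knob on the lever's other side is the fixed depth stop, not the catch.
- lever (a joint): Main lever of the press, rad. 0 = raised 0.5 rad above level, 0.5 = fully down, level, where it meets its stop with the plate on the mould. It starts within 0.03 of 0. Stiff hinge: about 5 N at the grip moves it, it stays where it is left.
- lever_grip (a point): Point on the axis of the lever's round black grip (26 mm diameter, 110 mm long), about mid-length, at the free end of a steel bar. x runs along the lever towards the pivot, 200 mm away; y is level, across the lever. The pivot is 200 mm above the table, so this point is about 296 mm up when raised, 200 mm when fully down. Nothing stands above the lever.

How it is judged (in metres and radians):
On the way, in this order (a step that is already met when the one before it is completed fails the run):
1. the catch is drawn out while the lever is still up (value of joint catch above 0.025 m and value of joint lever below 0.2 rad), for 0.2 s.
2. the lever is pushed fully down (value of joint lever above 0.42 rad), for 0.2 s.
At the end, for the whole second after the job is handed in: The lever is fully down (within 0.08 rad of its stop, plate on the mould) and at rest, and the catch is still drawn out (more than 22 mm) (value of joint lever above 0.42 rad and value of joint catch above 0.022 m and velocity of joint lever between -0.05 and 0.05 rad/s); the robot touches nothing.
It fails at once if the lever is forced down past the catch while the catch is still in (value of joint lever above 0.2 rad and value of joint catch below 0.018 m).
It also fails if it takes over 48 s, if anything falls off the work surface, if the arm or the gripper's body presses on something with over 40 N, if the wrist force passes 120 N, or if a joint passes its speed limit or range.

## Working session

There is one attempt and no reset: what is moved stays moved. The work goes in short steps, Python scripts to look and compute and a tool call to move; the robot and the scene stay as the last step left them, time stands still between calls to the robot, and variables do not carry over. Pictures are saved under pics/ and viewed, about 8 in all and at most 12, crops included, and the job is handed in when it is done.

Besides the shell and the picture viewer there is one more tool, called by a JSON object that holds its "op" and its "data", one argument or row to a line. apply_moves: Moves the arm, as the interface text tells. Its arguments: {"type":"object","properties":{"targets":{"type":"array"},"newtons":{"type":"number"}},"required":["targets"]}

```bash
mkdir -p pics; cat > h.py <<'E'
import numpy as np, cv2
from rig import r
def K(f):
    F=240/np.tan(np.radians(f["fov_y"])/2); return np.array([[F,0,f["cx"]],[0,F,f["cy"]],[0,0,1.]])
def save(f,n): cv2.imwrite("pics/"+n,f["pixels"][:,:,::-1])
def proj(f,uv):
    return cv2.undistortPoints(np.array([[uv]],float),K(f),np.array(f["D"],float))[0,0]
def ray(f,uv):
    R=np.array(f["R"]);t=np.array(f["t"]); d=R.T@np.append(proj(f,uv),1); return -R.T@t, d/np.linalg.norm(d)
def tri(f1,u1,f2,u2):
    a,d=ray(f1,u1);b,e=ray(f2,u2)
    s=np.linalg.lstsq(np.c_[d,-e],b-a,rcond=None)[0]; p=a+s[0]*d;q=b+s[1]*e
    return (p+q)/2,np.linalg.norm(p-q)
def plane(f,u,z):
    a,d=ray(f,u); return a+d*(z-a[2])/d[2]
E
python3 - <<'E'
from h import *
import pickle
print(r.sense())
fs={n:r.grab_frame(n) for n in("scene","side")}
pickle.dump(fs,open("f0.pkl","wb"))
for n in fs: save(fs[n],n+"0.png"); f=fs[n]; print(n,-np.array(f["R"]).T@np.array(f["t"]),np.array(f["R"])[2],f["fov_y"],f["D"])
E
```

```text
{'clock': 0.0, 'qpos': array([-2.42606902e-03,  3.53643013e-01,  1.63411341e+00, -6.33257055e-06,
        1.15523235e+00, -2.39850664e-03]), 'qvel': array([-9.17583366e-04,  6.83833786e-04, -1.99200558e-03, -9.17711322e-04,
        2.03792281e-04,  4.81781372e-05]), 'joint_efforts': array([-2.03471049e-03, -6.05236173e+01, -3.42063046e+01, -2.62302356e-04,
        9.48130677e-03,  3.61521288e-06]), 'eef_pos': array([ 6.24525406e+02, -1.71257721e-02,  2.30573769e+02]), 'tcp_rot': array([ 3.14159021e+00,  1.39612598e-03, -2.50035424e-05]), 'contact_force': array([-0.3650243 , -0.39581571,  0.02503029]), 'wrist_torque': array([-0.02726355, -0.03981674, -0.02262562]), 'opening': 0.9991172579791039}
scene [1077.96242121  134.45819307  678.77505843] [-0.75852186 -0.17161218 -0.62864445] 48.55474280786331 [-0.1639153  0.         0.         0.         0.       ]
side [442.96283193 556.64205534 595.8535166 ] [ 0.23176916 -0.82660259 -0.51284619] 53.872258535473485 [0.03527186 0.         0.         0.         0.        ]
```

View pics/scene0.png

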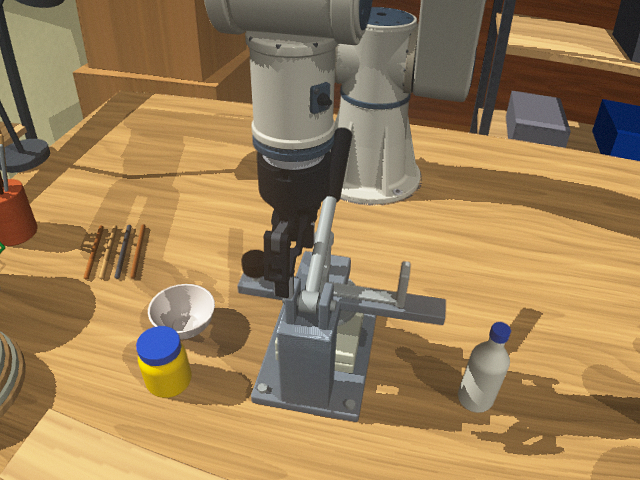

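View pics/side0.png

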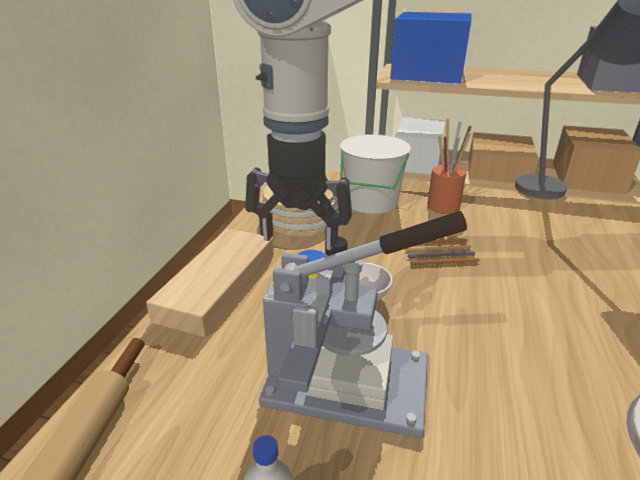

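The scene view shows the lever running from its pivot near (312,300) up to the black grip, which spans (335,195) to (343,130). The catch tab is at about (404,263–305), on the +y side. In the side view the grip spans (385,247) to (460,222) and the tab is near (305,312–345).

```bash
python3 - <<'E'
from h import *
import pickle
fs=pickle.load(open("f0.pkl","rb")); a,b=fs["scene"],fs["side"]
for n,u,v in [("grip far",(344,131),(462,222)),("grip near",(333,195),(384,247)),("tab top",(405,263),(306,310)),("tab bot",(402,305),(303,345)),("pivot",(310,303),(288,270))]:
    print(n,*tri(a,u,b,v))
A=cv2.resize(a["pixels"][220:340,220:460],None,fx=3,fy=3)
B=cv2.resize(b["pixels"][190:400,250:480],None,fx=2.6,fy=2.6)
cv2.imwrite("pics/c1.png",A[:,:,::-1]);cv2.imwrite("pics/c2.png",B[:,:,::-1])
E
```

```text
grip far [407.52296056  12.44360554 318.90447776] 6.217647128227402
grip near [499.23698234  18.93239372 270.43884274] 5.297027800145971
tab top [572.51169373 130.25699853 235.99238327] 7.502418191506352
tab bot [579.94598101 132.21524664 174.53387951] 2.5948606056498527
pivot [636.34129707  21.85769061 205.90553762] 2.636269083580892
```

View pics/c1.png

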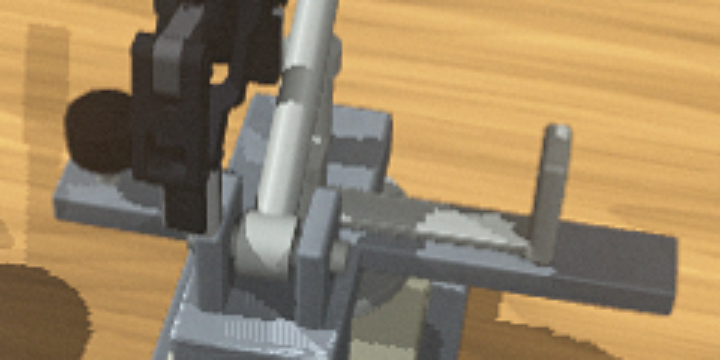

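View pics/c2.png

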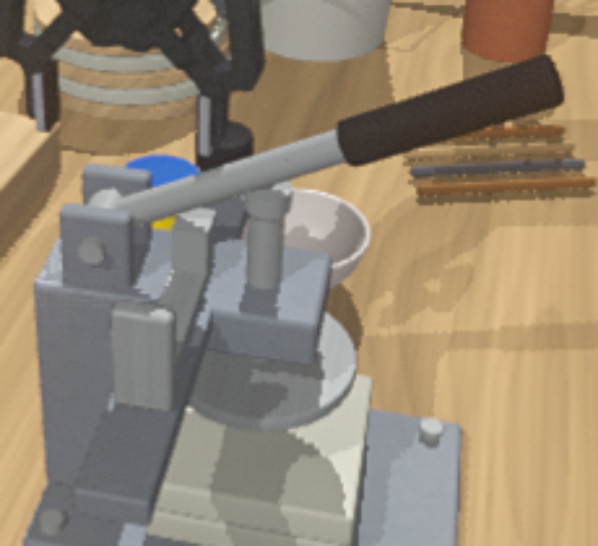

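{"op": "apply_moves", "data": {
  "targets": [
    [[1,0,0,-5,0,0,0],[-1,0,0,-10,0,0,0],[-1,-2.4,-4.5,-10,0,0,0],[-1,-4.8,-9.0,-10,0,0,0],[-1,-4.8,-9.0,-10,0,0,0],[-1,-4.8,-9.0,-10,0,0,0],[-1,-4.8,-9.0,-6,0,0,0],[-1,-4.8,-9.0,-2,0,0,0]]
  ],
  "newtons": 60
}}

```text
clock: 0.9
eef_pos: [577.9, 89.2, 250.6]
tcp_rot: [-3.142, -0.002, -0.001]
contact_force: [0.6, 0.1, -0.6]
opening: -0.002
```

```bash
python3 - <<'E'
from h import *
s=r.sense();print(s["clock"],s["eef_pos"],s["tcp_rot"],s["opening"],s["contact_force"])
f=r.grab_frame("scene");g=r.grab_frame("side")
im=np.hstack([cv2.resize(f["pixels"][130:340,220:460],None,fx=1.65,fy=1.65),cv2.resize(g["pixels"][190:400,200:440],None,fx=1.65,fy=1.65)])
cv2.imwrite("pics/d1.png",im[:,:,::-1])
E
```

```text
0.9 [577.89960394  89.19251735 250.58607036] [-3.14159184e+00 -1.87597829e-03 -5.44730417e-04] -0.0019435728082883527 [ 0.63749271  0.06566293 -0.58439355]
```

View pics/d1.png

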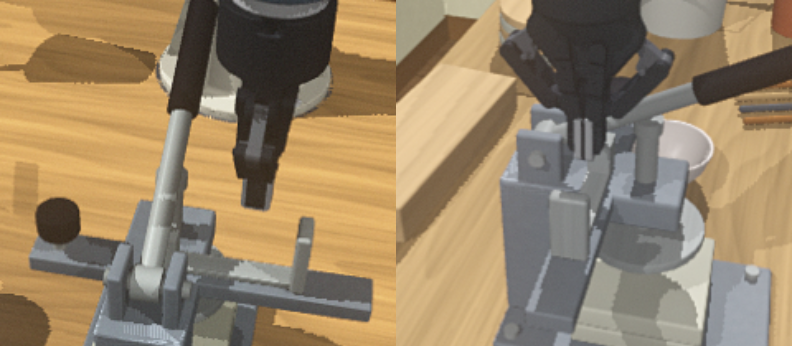

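The shut fingers (scene crop 255,205) stand between the lever and the tab (303,255), lined up with the tab. I'll lower them and push the tab outward.

{"op": "apply_moves", "data": {
  "targets": [
    [[-1,0,0,2.5,0,0,0],[-1,0,0,5,0,0,0],[-1,0,0,5,0,0,0],[-1,0,-1,5,0,0,0],[-1,0,-2,5,0,0,0],[-1,0,-2.7,5,0,0,0],[-1,0,-3.4,5,0,0,0],[-1,0,-4.0,5,0,0,0]]
  ]
}}

```text
clock: 1.8
eef_pos: [573.6, 129.1, 196.2]
tcp_rot: [3.14, 0.009, -0.0]
contact_force: [-0.2, -1.5, 1.5]
opening: 0.001
```

{"op": "apply_moves", "data": {
  "targets": [
    [[-1,0,-0.6,0,0,0,0],[-1,0,-1.2,0,0,0,0],[-1,0,-1.7,0,0,0,0],[-1,0,-2.1,0,0,0,0],[-1,0,-2.3,0,0,0,0],[-1,0,-2.3,0,0,0,0]]
  ]
}}

```text
clock: 2.4
eef_pos: [573.2, 150.3, 195.9]
tcp_rot: [3.136, 0.01, 0.0]
contact_force: [-1.8, -12.2, 3.6]
opening: 0.005
```

```bash
python3 - <<'E'
from h import *
f=r.grab_frame("scene");g=r.grab_frame("side")
im=np.hstack([cv2.resize(f["pixels"][130:340,220:460],None,fx=1.65,fy=1.65),cv2.resize(g["pixels"][190:400,200:440],None,fx=1.65,fy=1.65)])
cv2.imwrite("pics/d2.png",im[:,:,::-1])
E
```

```text
(no output)
```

View pics/d2.png

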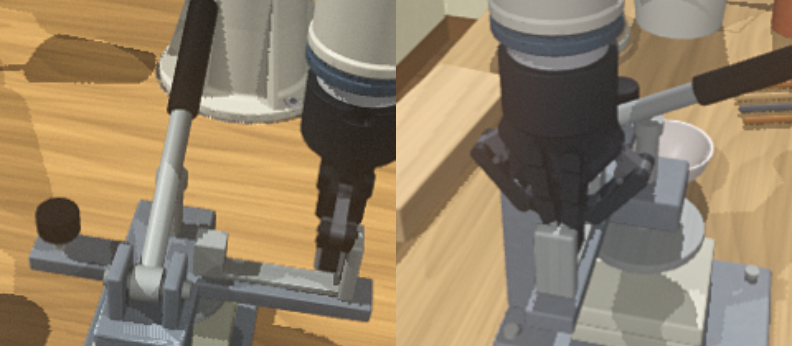

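The 12 N reading means the catch has met its end stop. In the scene crop the tab moved from column 303 to 353, about 38 mm, and the block is clear of the lever. Next I'll back off, lift, and go above the grip.

{"op": "apply_moves", "data": {
  "targets": [
    [[-1,0,0.8,0,0,0,0],[-1,0,1.0,-5,0,0,0],[-1,0,1.0,-10,0,0,0],[-1,0,1.0,-15.5,0,0,0],[-1,-3,4.5,-15.5,0,0,0],[-1,-6,8,-15.5,0,0,0],[-1,-9,11,-15.5,0,0,0],[-1,-11.5,13.4,-15.5,0,0,0]]
  ]
}}

```text
clock: 3.3
eef_pos: [458.5, 16.0, 352.9]
tcp_rot: [3.137, 0.009, -0.0]
contact_force: [0.5, 0.2, -0.3]
opening: 0.002
```

{"op": "apply_moves", "data": {
  "targets": [
    [[-1,0,0,0,0,0,0],[-1,0,0,0,0,0,0]]
  ]
}}

```text
clock: 3.5
eef_pos: [458.6, 15.8, 353.4]
tcp_rot: [3.137, 0.008, -0.002]
contact_force: [-0.0, 0.7, 0.0]
opening: 0.0
```

```bash
python3 - <<'E'
from h import *
s=r.sense();print(s["eef_pos"],s["tcp_rot"],s["contact_force"])
f=r.grab_frame("scene");g=r.grab_frame("side")
im=np.hstack([cv2.resize(f["pixels"][80:330,220:460],None,fx=1.65,fy=1.65),cv2.resize(g["pixels"][150:400,250:490],None,fx=1.65,fy=1.65)])
cv2.imwrite("pics/d3.png",im[:,:,::-1])
E
```

```text
[458.61485303  15.83523332 353.44617295] [ 3.13748888e+00  7.65705356e-03 -1.60691349e-03] [-0.03766682  0.70091593  0.03667454]
```

View pics/d3.png

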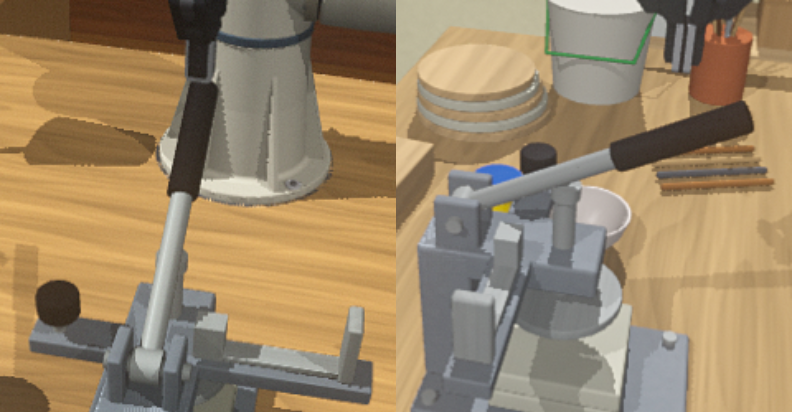

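```bash
python3 - <<'E'
from h import *
f=r.grab_frame("scene");g=r.grab_frame("side")
for n,F,(x0,y0),pol in(("scene",f,(220,80),[(215,80),(185,85),(165,192),(195,195)]),("side",g,(250,150),[(608,140),(750,98),(755,132),(615,172)])):
    for X in [(458.6,15.8,296),(458.6,15.8,353.4),(500,18,275)]:
        p=cv2.projectPoints(np.array([X]),cv2.Rodrigues(np.array(F["R"]))[0],np.array(F["t"],float),K(F),np.array(F["D"],float))[0][0,0]
        print(n,X,p)
    m=(F["pixels"].max(2)<70)
    q=np.array(pol,float);
    if n=="side": q[:,0]-=396
    q=q/1.65+[x0,y0]; c=q.mean(0)
    M=np.zeros((480,640),np.uint8); cv2.fillPoly(M,[(c+(q-c)*1.0).astype(int)],1)
    for i in (range(140,192,10) if n=="scene" else range(388,460,10)):
        l=np.where((m&(M>0))[i] if n=="scene" else (m)[200:265,i])[0]
        if len(l): print(n,i,l.min()+(200 if n=="side" else 0),l.max()+(200 if n=="side" else 0))
E
```

```text
scene (458.6, 15.8, 296) [338.66706208 165.03760769]
scene (458.6, 15.8, 353.4) [340.45063963 127.71185819]Traceback (most recent call last):
  File "<stdin>", line 5, in <module>
cv2.error: OpenCV(4.12.0) /io/opencv/modules/calib3d/src/calibration_base.cpp:1490: error: (-215:Assertion failed) npoints >= 0 && (depth == CV_32F || depth == CV_64F) in function 'projectPoints'
```

The fingertip lies over the grip axis to within about 2 mm: projected column 338.7 against about 337 seen. Now I'll push down.

{"op": "apply_moves", "data": {
  "targets": [
    [[-1,0,0.2,2,0,0,0],[-1,0,0.2,3.5,0,0,0],[-1,0,0.2,4.2,0,0,0],[-1,-0.2,0.2,5,0,0,0],[-1,-0.5,0.2,6,0,0,0],[-1,-0.8,0.2,7,0,0,0],[-1,-1.0,0.2,8,0,0,0],[-1,-1.3,0.2,9,0,0,0]]
  ]
}}

```text
clock: 4.5
eef_pos: [446.1, 14.6, 263.4]
tcp_rot: [3.137, 0.008, 0.001]
contact_force: [-0.7, -0.6, 5.5]
opening: 0.0
```

{"op": "apply_moves", "data": {
  "targets": [
    [[-1,-0.2,0,1,0,0,0],[-1,-0.4,0,2,0,0,0],[-1,-0.6,0,3,0,0,0],[-1,-0.7,0,3.8,0,0,0],[-1,-0.8,0,4.4,0,0,0],[-1,-0.8,0,4.8,0,0,0],[-1,-0.8,0,4.8,0,0,0]]
  ]
}}

```text
clock: 5.2
eef_pos: [437.8, 14.4, 215.1]
tcp_rot: [3.137, 0.008, 0.001]
contact_force: [0.6, -0.6, -0.2]
opening: -0.0
```

{"op": "apply_moves", "data": {
  "targets": [
    [[-1,0,0,0.2,0,0,0],[-1,0,0,0.5,0,0,0],[-1,0,0,0.7,0,0,0],[-1,0,0,0.7,0,0,0]]
  ]
}}

```text
clock: 5.6
eef_pos: [438.2, 14.4, 211.9]
tcp_rot: [3.137, 0.007, 0.001]
contact_force: [-17.7, 0.6, 49.9]
opening: -0.001
```

```bash
python3 - <<'E'
from h import *
f=r.grab_frame("scene");g=r.grab_frame("side")
im=np.hstack([cv2.resize(f["pixels"][80:330,220:460],None,fx=1.65,fy=1.65),cv2.resize(g["pixels"][150:400,250:490],None,fx=1.65,fy=1.65)])
cv2.imwrite("pics/d4.png",im[:,:,::-1])
E
```

```text
(no output)
```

View pics/d4.png

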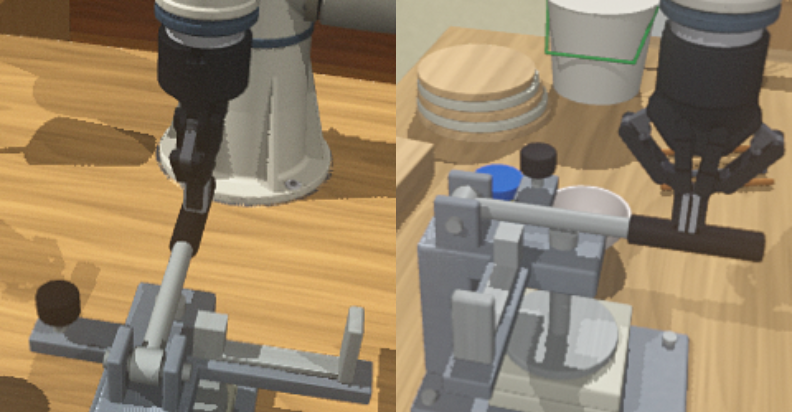

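The lever is level against its stop (50 N at z = 212), the plate is on the mould, and the catch is still out. Now I'll lift clear.

{"op": "apply_moves", "data": {
  "targets": [
    [[-1,0,0,-1,0,0,0],[-1,0,0,-4,0,0,0],[-1,0,0,-8,0,0,0],[-1,0,0,-12,0,0,0],[-1,0,0,-12,0,0,0],[-1,0,0,-12,0,0,0],[-1,0,0,-12,0,0,0]]
  ]
}}

```text
clock: 6.4
eef_pos: [438.3, 14.9, 330.7]
tcp_rot: [3.137, 0.009, 0.001]
contact_force: [-0.4, 1.1, -0.8]
opening: 0.001
```

```bash
python3 - <<'E'
from h import *
s=r.sense();print(s["eef_pos"],s["contact_force"])
f=r.grab_frame("scene");g=r.grab_frame("side")
im=np.hstack([cv2.resize(f["pixels"][80:330,220:460],None,fx=1.65,fy=1.65),cv2.resize(g["pixels"][150:400,250:490],None,fx=1.65,fy=1.65)])
cv2.imwrite("pics/d5.png",im[:,:,::-1])
E
```

```text
[438.33117559  14.91087096 330.72397043] [-0.36850874  1.10270249 -0.80453454]
```

View pics/d5.png

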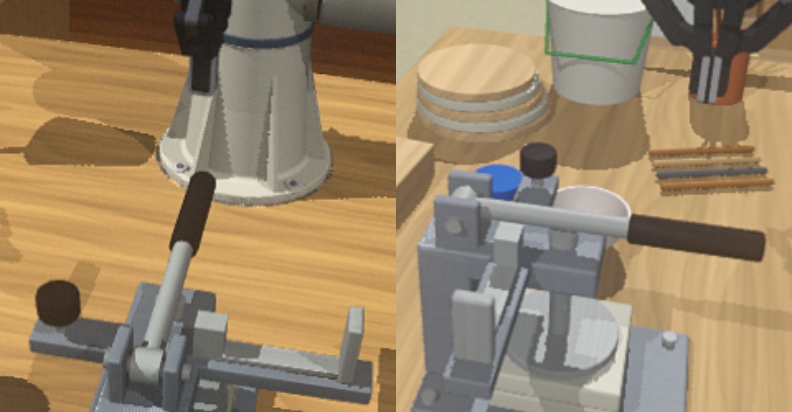

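The lever stayed down, the tab is still out at (353,345), and the gripper is clear.

```bash
python3 -c "
from rig import r
print(r.sign_off())"
```

```text
the job is handed in; nothing more can be done
None
```

I drew the safety catch out to its stop and then pushed the lever fully down, and I handed the job in at about 6.5 s of the 48 s allowed. No verdict was reported.

- **Catch:** I pushed it out with the shut fingers, without gripping it. The force rose to about 12 N at the end of its travel, against about 2 N of sliding friction. The pictures showed roughly 38 mm of travel, and the catch was still out in the last one.
- **Lever:** I pressed down on the grip until the lever met its stop. The reading there was about 50 N upward at the fingertips, with the tip at z = 212 mm. About 213 mm was expected for a level lever.
- **After lifting:** The last picture shows the lever level, the plate on the mould and the gripper well clear. The force was about 1 N, which is within its noise.

**Possible concern:** The 50 N was on the fingertips, well under the 120 N wrist limit. It would exceed the 40 N limit only if the fingers counted as the gripper's body. One reading near the end of the press showed almost no force (z = 215 mm), so I pressed a few millimetres further to be sure the lever was at its stop.

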